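# Lock the freezer drawer rack with its rod

### The arm

A 7-joint arm with a two-finger parallel gripper is mounted at the origin on the work surface. World frame = base frame: x ahead of the robot, y to its left, z up, the work surface at z = 0. Lengths are in m, angles in rad, forces in N, time in s.
With the tool pointing down it reaches from about 0.4 to 0.85 m from the base axis. Payload 6.9 kg.
Tool frame: the origin (TCP) lies midway between the tips of the shut fingers; the grasp point (between the pads) lies behind it (ctrl.pinch_z is the z of the grasp point in the tool frame, in m); z points along the fingers, y is the line along which they close (so a half turn about z gives the same grasp; the last joint's range is limited). The gripper opens to 85 mm and grips with 20 to 120 N. Pads are 22 mm wide; open, the fingers measure 114 mm over their backs; the gripper's body (76 mm by 85 mm) begins 54 mm behind the grasp point. The pads swing forward as they close: fully open they stand 13 mm farther back than shut.
Start: joints at [-1.161, 0.507, -0.238, 1.5, 0.126, 1.149, -0.155], TCP at [0.188, 0.596, 0.2] pointing down, gripper open.
Joint ranges: [-3.08, 3.08], [-0.24, 2.05], [-1.43, 1.35], [0, 2.5], [-1.52, 4.66], [0.17, 1.96], [-2.89, 2.89]. Speed limits (rad/s): [2.39, 2.39, 3.14, 3.14, 3.14, 3.14, 3.14].

### API

Orientations are given as a unit quaternion [w, x, y, z].
In Python, from station import ctrl, get_state, vision, ticket, models gives the robot as it stands. Calls block until the motion is done:
- ctrl.movep(position, orientation): joint-space move of the TCP to a pose.
- ctrl.movel(position, frame=None, max_speed=0.15): straight line of the TCP; frame=None keeps the orientation; max_speed is the mean speed in m/s.
- ctrl.set_joints(angles): joint-space move.
- ctrl.ungrasp() and ctrl.close_gripper(force=None): open the fingers fully, or close them until they stop; force is the grip in N (None keeps the last).
- ctrl.pause(seconds).
- ctrl.ik(position, orientation): joint angles nearest the present ones, or None.
- get_state(): the state.
- vision.grab_frame(name): name is "scene" or "top"; returns (picture, depth): 384x512x3 uint8, blue, green, red; 384x512 float32, m along the optical axis (not along the pixel's ray), 0 where there is no reading.
- vision.camera_info(name): a dict with "mtx" (3x3 intrinsics, pixels), "R" (3x3) and "t" (3): a world point X has camera coordinates R X + t. Camera axes: x right, y down, z forward; pixel columns grow to the right and rows downward; lengths in m; the calibration is good to about 2 mm. A picture is of the moment at which its call begins. camera_info takes no time and is no camera call.
A pose or a line that the arm cannot do raises ctrl.Unreachable and nothing moves.
- ticket.close_job(): hands the job in; it is judged then, once.
Trained networks look in the newest picture that a camera, given by its name, has taken for a name from the list of things; names that differ only in an ending like _2 or _b are one class to them, and where a whole thing is asked for, a point or a joint stands for the part that bears it (a point fixed in the world has none). Each returns a list of dicts, best first, with "p" (0 to 1); they miss things now and then, are a little off and sometimes report something else, mostly with a low value. They report only what shows in the picture. A call takes as long as a camera call. They do not tell look-alikes from the thing itself.
- models.recognise(camera, target): "point" ([column, row] in pixels, amid what is visible of it).
- models.masks_of(camera, target): "mask" (384x512 bool, what is visible of it) and "point" ([column, row] in pixels, amid what is visible of it).
The state is a dict: "time": time; "qpos": joint angles; "qd": joint speeds; "tau": joint torques, N m; "tcp_pos": TCP position; "eef_rot": TCP orientation; "contact_force": force on the tool from outside, world axes, zero at the start; "wrist_torque": the same for the moment, N m; "width": finger opening in m; "gripper_force": force on a finger pad.
Only numpy, scipy, OpenCV 4.12 (cv2) and the standard library are available. Lean on these libraries where they do the work, as an engineer would, in place of code of your own. Each camera call takes 0.05 s, during which the arm holds its last target. There are 200 camera calls.

### The job

Close up the freezer rack for the cold store: gently push the top drawer, which has been left standing out, back in line with the other two. Then take the locking rod out of the green tube rack, thread it down through the bracket, the holes of all three drawer tabs and into the foot socket until its collar sits flat on the bracket, and let go of it. The drawers stand a few millimetres out of line, so feel for each hole and ease the drawers into line with the rod, never forcing it; leave everything else where it stands.

Things in the scene. Friction and masses are not known exactly. Their poses are not given: they have to be found in the camera images.
- rack: Fixed stainless freezer rack, 150 deep, 150 wide, 138 mm high. Origin: centre of its underside on the table; +x from drawer fronts to back, z up. Three drawers, fronts 36 mm high with undersides 8, 50, 92 mm up, at x = -75 mm when in line. Rod line (upright): x = -97, y = -42 mm. Wire carrying handle on top at x = 30 mm, 163 mm up.
- rod_slot (a point): Point on the rod line at the top face, 138 mm up, of the rack's dark-steel top bracket: 4 mm thick, 50 (x) by 36 mm (y), springing down about 1 mm for 5 N, with a slot for the rod 11 mm wide in the rack's y. Along the rack's x the slot reaches 15 mm forward (-x) and 13 mm back (+x) of this point. Axes as rack.
- line_top (a point): Point on the rod line, fixed to the rack, at the height of the top of the top drawer's tab, 118 mm up. Each drawer has such a tab: a flat steel plate 4 mm thick, 32 mm wide, reaching 37 mm forward of the front, with a round 10 mm hole 22 mm forward of the front. The hole is on the rod line when the drawer is in line. A tab springs down about 1 mm for 5 N.
- line_mid (a point): Point on the rod line, fixed to the rack, at the height of the top of the middle drawer's tab, 76 mm up. The tab's true hole is NOT measured: along the rack's x it may start up to 5 mm deeper (+x) or up to 10 mm farther forward (-x) than this point. Each drawer slides along x with about 2 N of friction and stays where left; no click or stop marks the in-line place.
- line_low (a point): Point on the rod line, fixed to the rack, at the height of the top of the low drawer's tab, 34 mm up. As for the middle tab, its true hole may start up to 5 mm deeper (+x) or 10 mm farther forward (-x), not measured. Sideways (rack's y) all holes are true to the rod line. A rod in a tab's hole carries that drawer along as it moves in x.
- rod_socket (a point): Centre of the mouth of the rack's fixed foot socket, on the rod line, 20 mm above the table: a round chamfered upright hole 11.5 mm wide and 16 mm deep in a dark-steel block 44 (x) by 36 mm (y). Axes as rack.
- drawer_top (a joint): How far the top drawer stands out of line towards the front, in m: 0 = its tab hole is on the rod line, positive = pulled out (-x of the rack), -0.005 = back stop. Starts at 0.035 to 0.060.
- top_handle (a point): Middle of the top drawer's bar handle, 110 mm above the table: a round 7 mm steel bar 52 mm long across the front (rack's y), 22 mm in front of it, open above and below. Moves with the drawer. The middle of the drawer's tab is 64 mm from it in -y of the rack.
- rod_grip (a point): Centre of the locking rod's grip: black, upright, round, 14 mm thick, 50 mm long, red band near the top. 161 mm above the tip, 25 mm above the collar's top; z up the rod. Rod 90 g, 186 mm long: steel shaft 8 mm thick and 132 mm long with a 1.5 mm cone at the tip (6.4 mm wide at the end), collar 20 mm wide and 4 mm thick, then the grip.
- rod_tip (a point): Lower end of the locking rod, on its axis; z points up the rod. It starts upright in the tube rack, 3 mm above the table. When the collar sits on the bracket this point is 6 mm above the table, 14 mm below the mouth of the socket.
- tube_rack: Fixed green plastic tube rack, 96 (x) by 176 mm (y), 61 mm high; small capped tubes in it stand up to 78 mm high. Origin: centre of its underside. The rod stands upright in it at y = -45 mm, in 10 mm holes at heights 3 to 13 and 56 to 61 mm.
- medium: Pink-red culture medium bottle, 68 mm wide, 150 mm high; bystander, origin under its centre.
- buffer: Clear glass buffer bottle with blue cap, 64 mm wide, 140 mm high; bystander, origin under its centre.
- beaker: Glass beaker, 68 mm wide, 85 mm high; bystander, origin under its centre.
- cryobox: White and lilac freezer box, 135 x 135 x 54 mm; bystander, origin under its centre.
- tip_box: Blue pipette tip box with clear lid, 85 x 122 x 65 mm; bystander, origin under its centre.
- timer: White bench timer, 60 x 62 x 18 mm; bystander, origin under its centre.
- dishes: Two stacked clear culture dishes, 86 mm wide, 30 mm high in all; bystander, origin under their centre.
- marker: White marker pen with black cap, 110 x 12 x 12 mm, lying; bystander, origin under its centre.
Things that resemble listed ones, but are neither listed nor needed, are in the scene too. Several things look just like the part that bears rod_grip: the one meant starts farthest from the robot's base.

How it is judged:
By the outcome, as a careful person would: the job done as asked, in the order asked, and still so for the second after the job is handed in, with the robot touching nothing.
It also fails if it takes over 72 s, if anything falls off the work surface, if the arm or the gripper's body presses on something with over 40 N, if the wrist force passes 120 N, or if a joint passes its speed limit or range.

## Working session

There is one attempt and no reset: what is moved stays moved. The work goes in short steps, each a Python script; the robot and the scene stay as the last script left them, time stands still between calls to the robot, and variables do not carry over. Pictures are saved under pics/ and viewed, at most 10 in all, crops included, and the job is handed in when it is done.

```bash
ls; mkdir -p pics
python3 - <<'E'
from station import ctrl,get_state,vision,models
import cv2,numpy as np
s=get_state();print(s['time'],s['tcp_pos'],s['eef_rot'],s['contact_force'],s['width'],ctrl.pinch_z)
for c in("scene","top"):
    p,d=vision.grab_frame(c);np.savez(f'pics/{c}0.npz',p=p,d=d);cv2.imwrite(f'pics/{c}0.png',cv2.resize(p,(800,600),interpolation=cv2.INTER_CUBIC))
    i=vision.camera_info(c);C=-i['R'].T@i['t'];print(c,C.round(3),i['R'][2].round(2),i['mtx'][0,0])
    for t in("rack","rod_grip","tube_rack","top_handle","drawer_top"):
        print(c,t,[(np.round(r['point']).tolist(),round(r['p'],2)) for r in models.recognise(c,t)])
E
```

```text
pics
0.0 [0.18749067 0.59561799 0.19912092] [-1.07666439e-04  1.51793396e-01  9.88411820e-01 -9.09382111e-04] [0.2180724  0.0897306  0.59117246] 0.08526504979852319 -0.0187
scene [0.888 0.425 0.737] [-0.41 -0.55 -0.72] 357.5640336864788
scene rack [([261.0, 198.0], 0.57)]
scene rod_grip [([366.0, 236.0], 0.86), ([426.0, 254.0], 0.81), ([387.0, 274.0], 0.68)]
scene tube_rack [([396.0, 321.0], 0.92)]
scene top_handle [([252.0, 214.0], 0.88), ([384.0, 274.0], 0.69)]
scene drawer_top [([252.0, 215.0], 0.62), ([264.0, 197.0], 0.56), ([194.0, 129.0], 0.5)]
top [ 0.311 -0.055  1.086] [ 0.23  0.01 -0.97] 348.55497819978007
top rack [([264.0, 205.0], 0.82)]
top rod_grip [([137.0, 205.0], 0.6), ([173.0, 228.0], 0.4)]
top tube_rack [([134.0, 217.0], 0.57)]
top top_handle [([250.0, 182.0], 0.63)]
top drawer_top [([247.0, 178.0], 0.98), ([269.0, 206.0], 0.49)]
```

View pics/scene0.png

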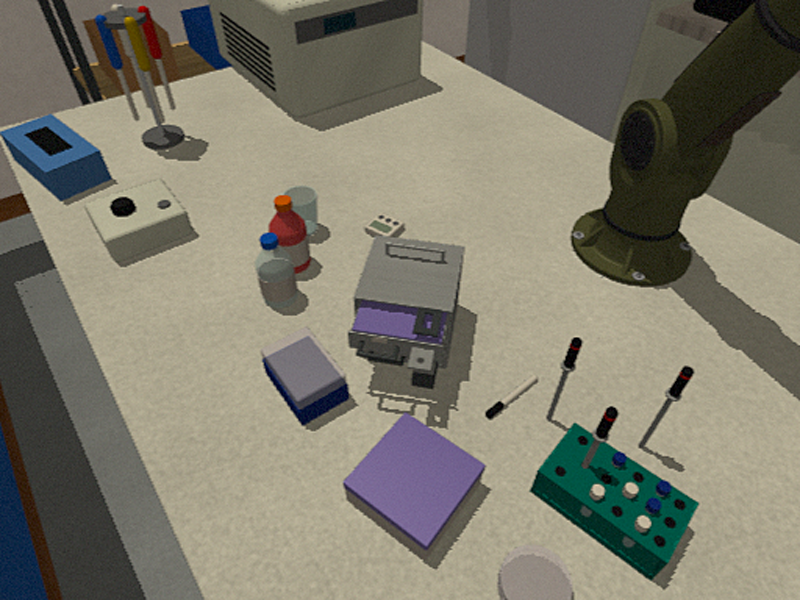

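View pics/top0.png

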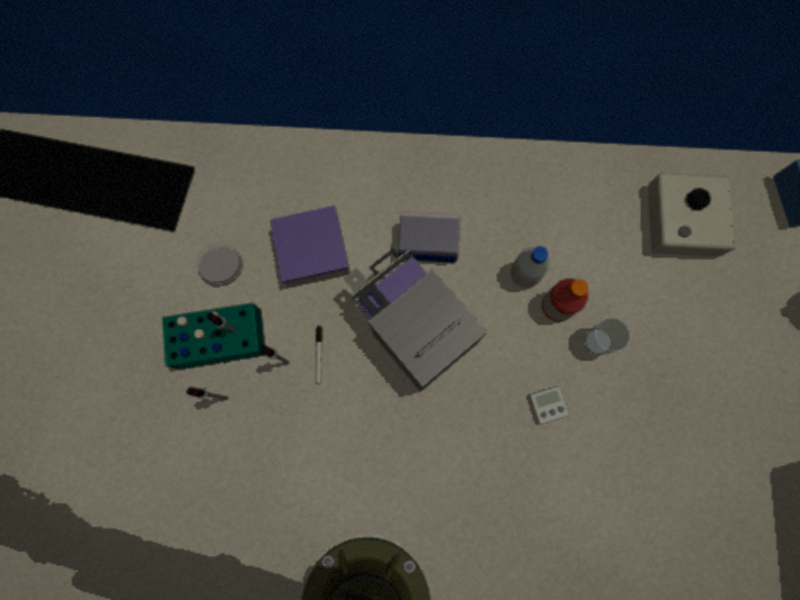

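The scene view shows three black-gripped rods with a red band: at (573,355) and (682,383), each standing free, and at (606,423), in the green rack. The top view puts the tube-rack rod at (215,318), which is the highest in that picture and so farthest from the base. The freezer rack is at (425,325) with its front facing up and left, and the top drawer stands out towards (390,262).

```bash
cat > h.py <<'E'
from station import ctrl,get_state,vision,models,ticket
import cv2,numpy as np
def cloud(c,d):
    i=vision.camera_info(c);v,u=np.mgrid[0:384,0:512];K=i['mtx']
    P=np.stack([(u-K[0,2])/K[0,0]*d,(v-K[1,2])/K[1,1]*d,d],-1)
    W=(P-i['t'])@i['R'];W[d==0]=np.nan
    return W
def proj(c,X):
    i=vision.camera_info(c);p=i['mtx']@(i['R']@np.asarray(X)+i['t']);return p[:2]/p[2]
def unproj(c,uv,z):
    i=vision.camera_info(c);r=i['R'].T@np.linalg.solve(i['mtx'],[uv[0],uv[1],1]);C=-i['R'].T@i['t'];return C+r*(z-C[2])/r[2]
E
python3 - <<'E'
from h import *
for c in("scene","top"):
    f=np.load(f'pics/{c}0.npz');W=cloud(c,f['d']);
    x,y,z=W[...,0],W[...,1],W[...,2]
    print(c,'table z',np.nanmedian(z[(abs(z)<.02)]), np.nanstd(z[abs(z)<.02]))
    m=(z>.13)&(z<.146)
    n,l,st,ce=cv2.connectedComponentsWithStats(m.astype(np.uint8))
    for k in range(1,n):
        if st[k,4]>150:
            q=W[l==k][:,:2];r=cv2.minAreaRect((q*1000).astype(np.float32));print('z138',ce[k].round(),st[k,4],r,np.median(W[l==k],0))
    for t in("rod_grip","tube_rack"):
        for r in models.masks_of(c,t):
            q=W[r['mask']];q=q[~np.isnan(q[:,0])];print(t,np.round(r['point']),round(r['p'],2),len(q),np.median(q,0).round(4) if len(q) else None,
              'z',np.percentile(q[:,2],[2,98]).round(3) if len(q) else None, cv2.minAreaRect((q[(q[:,2]>.052)&(q[:,2]<.07)][:,:2]*1000).astype(np.float32)) if t=="tube_rack" else '')
f=np.load('pics/scene0.npz')['p'];cv2.imwrite('pics/crop1.png',np.hstack([cv2.resize(f[210:360,335:455],(400,500),interpolation=cv2.INTER_CUBIC),cv2.resize(f[150:270,215:311],(400,500),interpolation=cv2.INTER_CUBIC)]))
E
```

```text
scene table z 8.609079315348822e-05 0.0033262313890594906
z138 [404.  16.] 372 ((-627.5899047851562, -575.1153564453125), (89.41671752929688, 505.75506591796875), 14.86224365234375) [-0.60667622 -0.51984386  0.13771181]
z138 [205.  31.] 511 ((217.60397338867188, -967.6470947265625), (313.7243957519531, 626.8372802734375), 41.89590072631836) [ 0.21748723 -0.83155595  0.13850855]
z138 [414. 131.] 241 ((42.19349670410156, 14.956615447998047), (67.0499496459961, 142.49205017089844), 23.891281127929688) [0.05337704 0.03443689 0.13840552]
z138 [264. 178.] 2742 ((512.1698608398438, -65.14306640625), (203.13784790039062, 150.3568572998047), 42.91562271118164) [ 0.50466183 -0.06951241  0.13797162]
rod_grip [428. 251.] 0.86 303 [0.3593 0.3017 0.1372] z [0.012 0.187] 
rod_grip [387. 274.] 0.84 270 [0.4848 0.2865 0.1534] z [0.069 0.19 ] 
rod_grip [363. 233.] 0.54 290 [0.4346 0.1905 0.1367] z [-0.     0.187] 
rod_grip [264. 197.] 0.48 5200 [ 0.537  -0.0365  0.1364] z [0.011 0.151] 
tube_rack [395. 322.] 0.96 5279 [0.4882 0.3407 0.0608] z [0.007 0.078] ((471.3221130371094, 329.2814636230469), (98.3814926147461, 175.7040252685547), 12.455950736999512)
top table z 0.00012257070181526594 0.004096492599092333
z138 [271. 208.] 2996 ((513.2196655273438, -67.95851135253906), (199.6078338623047, 150.2648162841797), 42.90452194213867) [ 0.49769501 -0.08005655  0.13798892]
rod_grip [173. 227.] 0.64 62 [0.4307 0.1821 0.1538] z [0.051 0.188] 
rod_grip [134. 206.] 0.55 81 [0.4808 0.2787 0.1611] z [0.075 0.191] 
tube_rack [140. 218.] 0.81 2059 [0.4667 0.3208 0.0608] z [0.01  0.079] ((472.56756591796875, 326.55810546875), (96.49065399169922, 177.73910522460938), 12.496317863464355)
tube_rack [247. 176.] 0.67 975 [ 0.5838 -0.0085  0.1201] z [-0.001  0.137] ((0.0, 0.0), (0.0, 0.0), 0.0)
```

View pics/crop1.png

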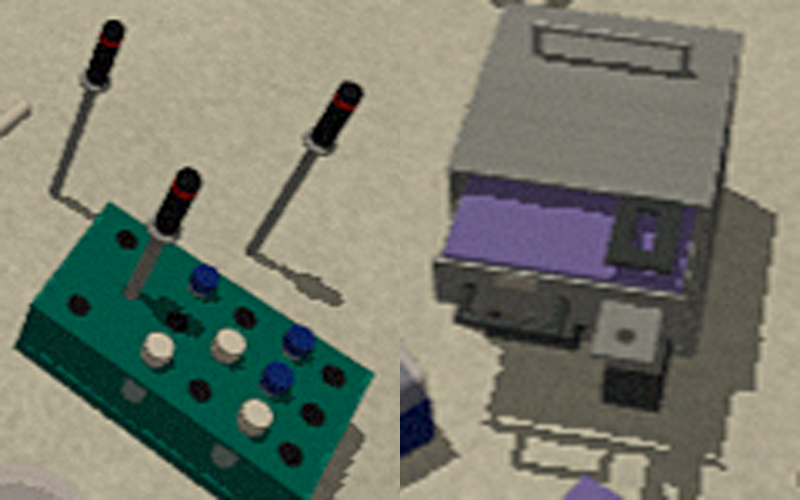

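The crop confirms that the chosen rod stands in the green rack (grip at crop (178,205)), at about (0.482, 0.282). That is 0.56 m from the base, against about 0.47 m for the two free-standing look-alikes. It also matches the tube-rack fit with y = -45 mm. The right half shows the top drawer out, with its tab hole at crop (625,335).

```bash
cat >> h.py <<'E'
from scipy.spatial.transform import Rotation as Rn
def frame(c,yaw):
    return np.array([[np.cos(yaw),-np.sin(yaw),0,c[0]],[np.sin(yaw),np.cos(yaw),0,c[1]],[0,0,1,0]])
def quat(yaw):  # tool down, tool x at yaw
    x=np.array([np.cos(yaw),np.sin(yaw),0]);z=np.array([0,0,-1.]);q=Rn.from_matrix(np.c_[x,np.cross(z,x),z]).as_quat();return [q[3],*q[:3]]
E
python3 - <<'E'
from h import *
for c in("scene","top"):
    W=cloud(c,np.load(f'pics/{c}0.npz')['d']);P=W.reshape(-1,3);P=P[~np.isnan(P[:,0])]
    P=P[np.hypot(P[:,0]-.5,P[:,1]+.08)<.25]
    ctr=np.array([.496,-.084]);yaw=np.radians(-137.1)
    for it in range(4):
        R=frame((0,0),yaw)[:2,:2];L=(P[:,:2]-ctr)@R
        m=(P[:,2]>.134)&(P[:,2]<.142)&(L[:,0]>-.068)&(L[:,0]<.1)
        r=cv2.minAreaRect((P[m][:,:2]*1000).astype(np.float32));a=r[2]
        yaw=np.radians(a-180 if abs(a-42.9)<10 else -137.1)
        q=L[m];lo,hi=np.percentile(q[:,1],[.5,99.5]);bx=np.percentile(q[:,0],99.5)
        ctr=ctr+R@np.array([bx-.075,(lo+hi)/2])
    print(c,ctr,np.degrees(yaw),hi-lo,r)
    L=np.c_[(P[:,:2]-ctr)@frame((0,0),yaw)[:2,:2],P[:,2]]
    b=L[(abs(L[:,2]-.138)<.003)&(L[:,0]<-.08)];print(' bracket',np.percentile(b,[1,99],axis=0).round(4).tolist())
    t=L[(abs(L[:,2]-.118)<.003)&(L[:,0]<-.105)&(L[:,1]<-.02)];print(' toptab',len(t),np.percentile(t,[1,50,99],axis=0).round(4).tolist())
    t=L[(abs(L[:,2]-.112)<.003)&(L[:,0]<-.11)&(L[:,1]>-.005)&(L[:,1]<.05)];print(' bar',len(t),np.percentile(t,[1,50,99],axis=0).round(4).tolist() if len(t) else '')
for n,y in(('push',42.9),('push',-137.1),('rod',132.9),('rod',-47.1)):
    j=ctrl.ik([.65,.03,.1] if n=='push' else [.48,.282,.15],quat(np.radians(y)));print(n,y,None if j is None else np.round(j,2))
    j=ctrl.ik([.538,.013,.3],quat(np.radians(y)));print('  line',None if j is None else np.round(j,2))
E
```

```text
scene [ 0.55295548 -0.14446376] -136.9545669555664 0.32077032409822603 ((551.1270751953125, -149.20034790039062), (145.10757446289062, 326.56622314453125), 43.045433044433594)
 bracket [[-0.1245, -0.1457, 0.1354], [-0.0807, -0.1103, 0.14]]
 toptab 503 [[-0.1705, -0.1526, 0.1151], [-0.1329, -0.1147, 0.1186], [-0.1056, -0.0225, 0.1209]]
 bar 0 
top [ 0.5523613  -0.14569165] -137.13170623779297 0.3163005419342026 ((551.1448364257812, -150.0976104736328), (143.38937377929688, 322.291259765625), 42.86829376220703)
 bracket [[-0.1236, -0.1432, 0.1354], [-0.081, -0.1085, 0.1407]]
 toptab 230 [[-0.169, -0.1509, 0.1154], [-0.1364, -0.1142, 0.1188], [-0.1069, -0.0233, 0.1209]]
 bar 0 
push 42.9 [-0.36  0.68  0.49  1.57 -0.36  0.99 -0.59]
  line [-0.44  0.33  0.53  1.56 -0.17  1.3  -0.7 ]
push -137.1 [ 0.1   0.64 -0.32  1.56  0.23  0.98  2.04]
  line [-0.02  0.3  -0.07  1.55  0.02  1.29  2.23]
rod 132.9 [-0.53  0.44 -0.06  1.76  0.03  0.94  0.14]
  line [-0.26  0.31  0.27  1.55 -0.09  1.29  0.77]
rod -47.1 [-0.03  0.55 -0.86  1.75  0.47  1.06  2.83]
  line [-0.76  0.5   1.15  1.56 -0.46  1.39 -1.96]
```

Run:
```python
from h import *
for c in("scene","top"):
    W=cloud(c,np.load(f'pics/{c}0.npz')['d']);P=W.reshape(-1,3);P=P[~np.isnan(P[:,0])]
    P=P[np.hypot(P[:,0]-.5,P[:,1]+.08)<.25]
    ctr=np.array([.496,-.084]);yaw=np.radians(-137.1)
    for it in range(4):
        R=frame((0,0),yaw)[:2,:2];L=(P[:,:2]-ctr)@R
        m=(P[:,2]>.134)&(P[:,2]<.142)&(L[:,0]>-.068)&(L[:,0]<.09)&(abs(L[:,1])<.085)
        r=cv2.minAreaRect((P[m][:,:2]*1000).astype(np.float32));yaw=np.radians(r[2]-180)
        q=L[m];lo,hi=np.percentile(q[:,1],[.5,99.5]);bx=np.percentile(q[:,0],99.5)
        ctr=ctr+R@np.array([bx-.075,(lo+hi)/2])
    print(c,ctr,np.degrees(yaw),hi-lo,r)
    L=np.c_[(P[:,:2]-ctr)@frame((0,0),yaw)[:2,:2],P[:,2]]
    pr=lambda n,s:print(' ',n,s.sum(),np.percentile(L[s],[1,50,99],axis=0).round(4).tolist() if s.sum() else '')
    pr('bracket',(abs(L[:,2]-.138)<.003)&(L[:,0]<-.08))
    pr('toptab',(abs(L[:,2]-.118)<.003)&(L[:,0]<-.128)&(L[:,1]<-.02)&(L[:,1]>-.07))
    pr('bar',(abs(L[:,2]-.112)<.004)&(L[:,0]<-.13)&(L[:,1]>0)&(L[:,1]<.04))
    pr('front',(abs(L[:,2]-.127)<.003)&(L[:,0]<-.1)&(L[:,1]>0)&(L[:,1]<.04))
    print(frame(ctr,yaw)@[-.097,-.042,.138,1] if 0 else ctr+frame((0,0),yaw)[:2,:2]@[-.097,-.042])
```

```text
scene [ 0.49414209 -0.08154499] -137.0437355041504 0.14851327310450266 ((490.98760986328125, -84.91700744628906), (145.1141815185547, 150.29615783691406), 42.95626449584961)
  bracket 199 [[-0.1244, -0.0597, 0.1354], [-0.1049, -0.0417, 0.1379], [-0.0807, -0.0243, 0.14]]
  toptab 218 [[-0.171, -0.0663, 0.1151], [-0.1495, -0.0422, 0.1178], [-0.1321, -0.0244, 0.1207]]
  bar 93 [[-0.1604, 0.0005, 0.1085], [-0.1552, 0.0196, 0.1124], [-0.1323, 0.0391, 0.1157]]
  front 39 [[-0.1358, 0.0013, 0.1242], [-0.1334, 0.0213, 0.127], [-0.1155, 0.0389, 0.1289]]
[0.5365134  0.01529339]
top [ 0.49532939 -0.08426783] -137.0767364501953 0.1486835232195755 ((492.6529846191406, -87.07591247558594), (143.47438049316406, 150.22369384765625), 42.92326354980469)
  bracket 141 [[-0.1237, -0.0592, 0.1354], [-0.1033, -0.0396, 0.138], [-0.0805, -0.0246, 0.1407]]
  toptab 116 [[-0.1702, -0.0614, 0.1155], [-0.15, -0.0406, 0.1183], [-0.1302, -0.0253, 0.1209]]
  bar 40 [[-0.1586, 0.0004, 0.1085], [-0.1535, 0.0196, 0.1124], [-0.1302, 0.0384, 0.1157]]
  front 25 [[-0.1346, 0.0005, 0.1242], [-0.1315, 0.0209, 0.1261], [-0.1021, 0.0387, 0.129]]
[0.53775647 0.01254613]
```

```bash
cat >> h.py <<'E'
YAW=np.radians(-137.06);CTR=np.array([.4947,-.0829]);T=frame(CTR,YAW)
def rk(x,y,z): return (T@np.array([x,y,z,1.]))
def inrk(p): return np.array([*(T[:2,:2].T@(np.asarray(p)[:2]-CTR)),p[2]])
def F():
    s=get_state();f=np.array(s['contact_force']);return np.array([*(T[:2,:2].T@f[:2]),f[2]])
def tm(): return round(get_state()['time'],2)
E
python3 - <<'E'
from h import *
ctrl.close_gripper(20)
p=get_state()['tcp_pos'];ctrl.movel([p[0],p[1],.3],max_speed=.3);print(tm())
q=quat(YAW+np.pi)
ctrl.movep(rk(-.19,.022,.22),q);print(tm())
ctrl.movel(rk(-.187,.022,.097),max_speed=.25);print(tm())
f0=F();print('f0',f0.round(2))
for x in(-.178,-.174,-.170,-.166,-.162):
    ctrl.movel(rk(x,.022,.097),max_speed=.05);print(x,(F()-f0).round(2),inrk(get_state()['tcp_pos']).round(4),tm())
E
```

```text
2.05
4.65
5.29
f0 [ 0.63 -0.82 -0.18]
-0.178 [-0.59  1.17  0.29] [-0.1779  0.0226  0.0983] 5.62
-0.174 [-0.52  0.5  -0.04] [-0.1738  0.0221  0.0972] 5.88
-0.17 [-0.5   0.26  0.27] [-0.1697  0.0221  0.097 ] 6.12
-0.166 [-0.67  0.25  0.25] [-0.1656  0.0221  0.097 ] 6.38
-0.162 [-0.47  0.83  0.58] [-0.1617  0.0221  0.097 ] 6.62
```

Run:
```python
from h import *
for x in(-.159,-.156,-.153,-.150,-.145):
    ctrl.movel(rk(x,.022,.097),max_speed=.05);print(x,np.mean([F() for _ in range(3)],0).round(2),inrk(get_state()['tcp_pos']).round(4),tm())
p,d=vision.grab_frame('scene');cv2.imwrite('pics/push1.png',cv2.resize(p[130:280,200:360],(800,600)))
```

```text
-0.159 [-0.39  0.59  0.22] [-0.1588  0.0221  0.097 ] 6.88
-0.156 [ 0.58  0.28 -0.02] [-0.1558  0.022   0.097 ] 7.12
-0.153 [-0.87  0.28 -0.54] [-0.1527  0.0221  0.0971] 7.38
-0.15 [-0.12  0.15 -0.17] [-0.1498  0.0221  0.0971] 7.62
-0.145 [0.17 0.1  0.08] [-0.1445  0.0221  0.0971] 7.88
```

View pics/push1.png

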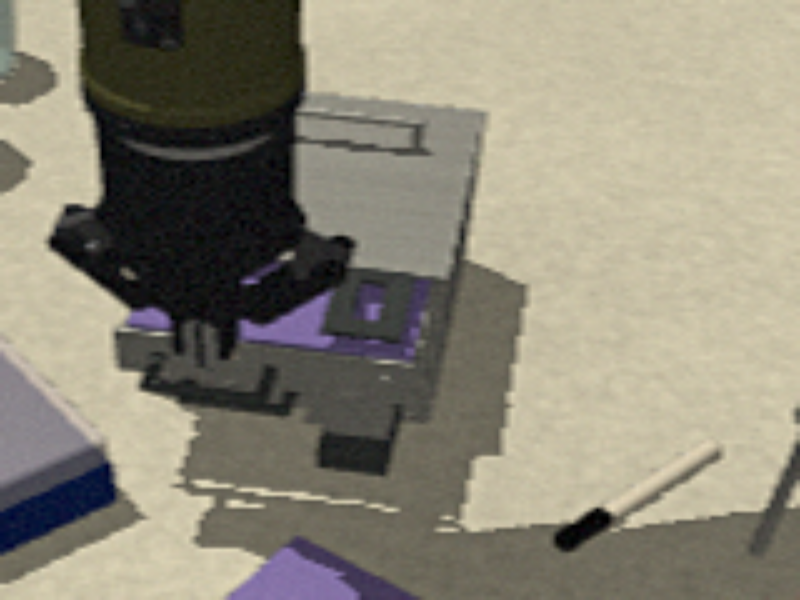

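The fingers are at (205,340), over the handle area, and the tab is in shadow at (350,420). I'll check from the depth whether the drawer has moved.

Run:
```python
from h import *
for c in('scene','top'):
    p,d=vision.grab_frame(c)
    P=cloud(c,d).reshape(-1,3);P=P[~np.isnan(P[:,0])];L=np.c_[(P[:,:2]-CTR)@T[:2,:2],P[:,2]]
    pr=lambda n,s:print(' ',n,s.sum(),np.percentile(L[s],[1,50,99],axis=0).round(4).tolist() if s.sum() else '')
    pr('toptab',(abs(L[:,2]-.118)<.003)&(L[:,0]<-.118)&(L[:,0]>-.2)&(L[:,1]<-.02)&(L[:,1]>-.07))
    pr('barR',(abs(L[:,2]-.112)<.004)&(L[:,0]<-.10)&(L[:,0]>-.2)&(L[:,1]>-.004)&(L[:,1]<.006))
    pr('frontR',(abs(L[:,2]-.127)<.003)&(L[:,0]<-.085)&(L[:,0]>-.2)&(L[:,1]>-.02)&(L[:,1]<.00))
    pr('fingers',(L[:,2]>.10)&(L[:,2]<.14)&(L[:,0]>-.2)&(L[:,0]<-.1)&(abs(L[:,1]-.022)<.02))
for _ in range(3): print(F().round(2),get_state()['gripper_force'],get_state()['width'])
```

```text
toptab 258 [[-0.1715, -0.0663, 0.1154], [-0.1466, -0.0437, 0.118], [-0.1186, -0.0207, 0.1209]]
  barR 27 [[-0.1603, -0.0038, 0.1083], [-0.1509, 0.0013, 0.1127], [-0.1326, 0.0058, 0.1153]]
  frontR 20 [[-0.1347, -0.0196, 0.1242], [-0.133, -0.0104, 0.1264], [-0.1232, -0.0001, 0.1293]]
  fingers 177 [[-0.1599, 0.0023, 0.1006], [-0.1349, 0.0152, 0.1134], [-0.112, 0.0417, 0.1396]]
  toptab 27 [[-0.1538, -0.0615, 0.1156], [-0.14, -0.0313, 0.118], [-0.119, -0.0239, 0.1206]]
  barR 10 [[-0.1499, -0.0039, 0.1086], [-0.1429, -0.0017, 0.1131], [-0.1298, 0.0022, 0.1153]]
  frontR 14 [[-0.1331, -0.0188, 0.1241], [-0.1301, -0.012, 0.1272], [-0.091, -0.0009, 0.1293]]
  fingers 148 [[-0.1342, 0.0024, 0.1015], [-0.1161, 0.022, 0.1212], [-0.1004, 0.0414, 0.137]]
[ 0.81  1.07 -0.84] 0.0 0.00011560358434929112
[ 0.81  1.07 -0.84] 0.0 0.00011560358434929112
[ 0.81  1.07 -0.84] 0.0 0.00011560358434929112
```

Run:
```python
from h import *
s=get_state();c='scene'
S=lambda X:((proj(c,X)-[200,130])*[5,4]).round(0)
tc=np.array(s['tcp_pos']);print('tcp',tc,S(tc),'pinch',S(tc+[0,0,.0187]),'5cm up',S(tc+[0,0,.05]))
for y in(-.004,.022,.048):print('bar',S(rk(-.155,y,.11)))
for y in(-.004,.022,.048):print('front top',S(rk(-.133,y,.128)))
f,d=vision.grab_frame(c)
W=cloud(c,d)
u=int(round(proj(c,tc)[0]));
for v in range(190,236,2): print(v,(v-130)*4,inrk(W[v,u]).round(3) if d[v,u] else None, f[v,u])
```

```text
tcp [ 6.15905110e-01 -1.87587749e-04  9.70437593e-02] [207. 390.] pinch [206. 369.] 5cm up [204. 333.]
bar [259. 397.]
bar [201. 389.]
bar [144. 382.]
front top [268. 346.]
front top [211. 339.]
front top [154. 332.]
190 240 [-0.154  0.018  0.228] [27 21 20]
192 248 [-0.155  0.017  0.224] [27 25 23]
194 256 [-0.157  0.017  0.221] [16 16 12]
196 264 [-0.156  0.017  0.214] [24 26 17]
198 272 [-0.156  0.018  0.208] [20 16 15]
200 280 [-0.162  0.016  0.208] [18 19 16]
202 288 [-0.162  0.016  0.202] [26 30 32]
204 296 [-0.162  0.017  0.196] [11 18 11]
206 304 [-0.159  0.017  0.187] [20 22 20]
208 312 [-0.156  0.018  0.177] [21 13 19]
210 320 [-0.155  0.019  0.169] [22 18 24]
212 328 [-0.156  0.019  0.165] [94 98 98]
214 336 [-0.156  0.019  0.157] [85 87 91]
216 344 [-0.156  0.019  0.151] [68 76 79]
218 352 [-0.155  0.019  0.143] [76 78 84]
220 360 [-0.157  0.019  0.139] [67 73 72]
222 368 [-0.134  0.025  0.102] [72 79 82]
224 376 [-0.135  0.025  0.096] [77 81 83]
226 384 [-0.077  0.04   0.014] [56 63 62]
228 392 [-0.158  0.02   0.112] [40 36 31]
230 400 [-0.102  0.034  0.03 ] [33 35 31]
232 408 [-0.085  0.039 -0.   ] [100 116 121]
234 416 [-0.092  0.037  0.001] [ 98 116 118]
```

The depth shows the fingers ending at z≈0.137, although the TCP reads 0.097. I'll back off and check the fingertip height in the open.

Run:
```python
from h import *
ctrl.movel(rk(-.20,.022,.097),max_speed=.15)
print(get_state()['qpos'],get_state()['eef_rot'])
p,d=vision.grab_frame('scene');cv2.imwrite('pics/tip.png',cv2.resize(p[130:280,200:360],(800,600)))
for c in('scene','top'):
    if c=='top':p,d=vision.grab_frame(c)
    P=cloud(c,d).reshape(-1,3);P=P[~np.isnan(P[:,0])];L=np.c_[(P[:,:2]-CTR)@T[:2,:2],P[:,2]]
    m=(abs(L[:,0]+.20)<.025)&(abs(L[:,1]-.022)<.03)
    for a in np.arange(.0,.2,.01):
        s=m&(L[:,2]>=a)&(L[:,2]<a+.01)
        if s.sum():print(c,a.round(2),s.sum(),L[s].min(0).round(3),L[s].max(0).round(3))
```

```text
[-0.34435905  0.68016942  0.44378165  1.55138767 -0.32867579  0.98585772
 -0.62510723] [ 2.52893989e-04  9.30579912e-01  3.66088189e-01 -6.33039269e-04]
scene 0.0 233 [-0.224 -0.008  0.   ] [-0.175  0.052  0.004]
scene 0.12 2 [-0.208  0.015  0.128] [-0.205  0.027  0.129]
scene 0.13 25 [-0.211  0.008  0.132] [-0.196  0.034  0.14 ]
scene 0.14 39 [-0.212  0.007  0.14 ] [-0.195  0.033  0.15 ]
scene 0.15 42 [-0.211  0.007  0.15 ] [-0.196  0.035  0.16 ]
scene 0.16 35 [-0.212  0.006  0.16 ] [-0.2    0.041  0.17 ]
scene 0.17 84 [-0.213 -0.006  0.17 ] [-0.188  0.051  0.18 ]
scene 0.18 131 [-0.213 -0.007  0.18 ] [-0.187  0.051  0.189]
scene 0.19 49 [-0.217 -0.008  0.19 ] [-0.188  0.052  0.2  ]
top 0.0 106 [-0.224 -0.007  0.   ] [-0.175  0.052  0.005]
top 0.13 7 [-0.191  0.016  0.135] [-0.186  0.034  0.14 ]
top 0.14 8 [-0.191  0.013  0.14 ] [-0.187  0.035  0.147]
top 0.15 9 [-0.196  0.011  0.15 ] [-0.186  0.029  0.159]
top 0.16 7 [-0.191  0.011  0.161] [-0.187  0.037  0.166]
top 0.17 18 [-0.195 -0.006  0.171] [-0.184  0.05   0.18 ]
top 0.18 28 [-0.202 -0.007  0.18 ] [-0.184  0.052  0.189]
top 0.19 13 [-0.19  -0.007  0.19 ] [-0.181  0.034  0.198]
```

View pics/tip.png

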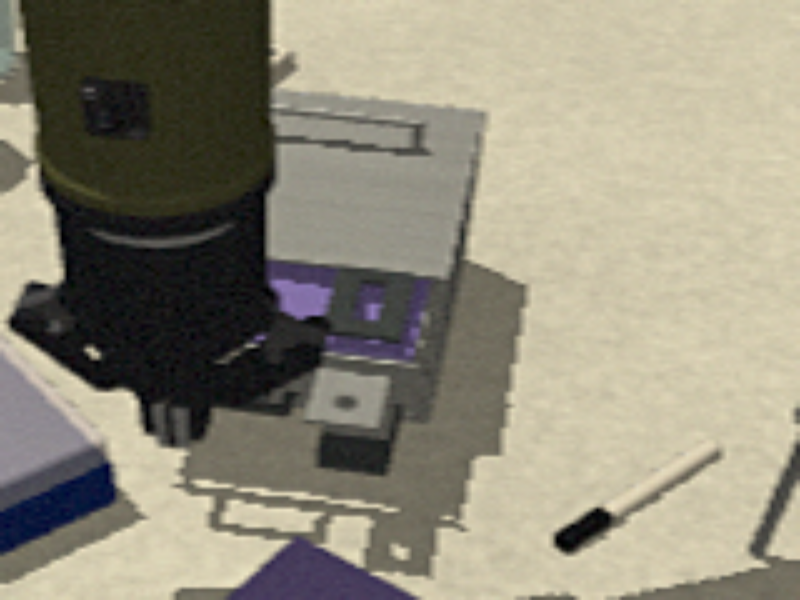

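The picture shows the shut tips at (178,440), with real z ≈ 0.130 while the TCP reads 0.097. The real tips are therefore about 33 mm above the reported TCP, though x and y agree. I'll compensate for that and push.

```bash
echo 'DZ=.033  # real tip height minus reported TCP height' >> h.py
python3 - <<'E'
from h import *
z=.097-DZ
ctrl.movel(rk(-.19,.022,z),max_speed=.15)
f0=F();print(f0.round(2),tm())
for x in(-.172,-.169,-.166,-.160):
    ctrl.movel(rk(x,.022,z),max_speed=.05);print(x,(F()-f0).round(2),tm())
E
```

```text
[-0.77  0.34  0.38] 9.07
-0.172 [ 0.55 -1.55 -0.12] 9.58
-0.169 [ 0.6  -0.85  0.16] 9.83
-0.166 [ 0.65 -0.82  0.71] 10.08
-0.16 [ 0.32  0.33 -0.39] 10.35
```

```bash
cat >> h.py <<'E'
def drawer(c='scene'):
    p,d=vision.grab_frame(c)
    P=cloud(c,d).reshape(-1,3);P=P[~np.isnan(P[:,0])];L=np.c_[(P[:,:2]-CTR)@T[:2,:2],P[:,2]]
    s=(abs(L[:,2]-.118)<.003)&(L[:,0]<-.09)&(L[:,0]>-.2)&(L[:,1]<-.027)&(L[:,1]>-.057)
    return s.sum(),np.percentile(L[s,0],[2,5,98]).round(4),p,L
E
python3 - <<'E'
from h import *
r=drawer();L=r[3];print(r[:2],inrk(get_state()['tcp_pos']))
m=(abs(L[:,0]+.165)<.04)&(abs(L[:,1]-.022)<.02)
for a in np.arange(.08,.16,.005):
    s=m&(L[:,2]>=a)&(L[:,2]<a+.005)
    if s.sum():print(a.round(3),s.sum(),L[s].min(0).round(3),L[s].max(0).round(3))
ctrl.movel(rk(-.150,.022,.097-DZ),max_speed=.05);print(F(),drawer()[:2],tm())
E
```

```text
(np.int64(191), array([-0.1595, -0.1592, -0.0931])) [-0.1593269   0.02200612  0.06392881]
0.095 3 [-0.17   0.015  0.099] [-0.168  0.02   0.099]
0.1 9 [-0.171  0.011  0.101] [-0.166  0.034  0.104]
0.105 24 [-0.172  0.006  0.105] [-0.147  0.033  0.11 ]
0.11 18 [-0.171  0.003  0.11 ] [-0.146  0.033  0.115]
0.115 20 [-0.171  0.008  0.115] [-0.159  0.032  0.12 ]
0.12 17 [-0.171  0.008  0.12 ] [-0.158  0.033  0.125]
0.125 14 [-0.171  0.008  0.125] [-0.165  0.035  0.13 ]
0.13 17 [-0.172  0.008  0.13 ] [-0.16   0.027  0.135]
0.135 20 [-0.172  0.004  0.135] [-0.158  0.041  0.14 ]
0.14 33 [-0.174  0.004  0.14 ] [-0.152  0.041  0.145]
0.145 35 [-0.172  0.003  0.145] [-0.15   0.041  0.15 ]
0.15 20 [-0.172  0.002  0.15 ] [-0.152  0.035  0.154]
0.155 4 [-0.168  0.006  0.157] [-0.165  0.025  0.16 ]
[ 0.41363568  0.13032747 -0.13855059] (np.int64(180), array([-0.1488, -0.1481, -0.0943])) 10.8
```

Run:
```python
from h import *
z=.097-DZ
ctrl.movel(rk(-.125,.022,z),max_speed=.06)
ctrl.movel(rk(-.1125,.022,z),max_speed=.05);print(F(),inrk(get_state()['tcp_pos']),tm())
ctrl.movel(rk(-.17,.022,z),max_speed=.2)
ctrl.movel(rk(-.19,.022,.27),max_speed=.3);print(tm())
ctrl.ungrasp()
G=np.array([.482,.2825]);
ctrl.movep([*G,.26],quat(YAW+1.5*np.pi));print(tm(),get_state()['qpos'])
p,d=vision.grab_frame('scene');np.savez('pics/s2.npz',p=p,d=d)
cv2.imwrite('pics/s2.png',cv2.resize(p[150:250,215:315],(600,600),interpolation=cv2.INTER_CUBIC))
P=cloud('scene',d).reshape(-1,3);P=P[~np.isnan(P[:,0])];L=np.c_[(P[:,:2]-CTR)@T[:2,:2],P[:,2]]
for n,z in(('bracket',.138),('top',.118),('mid',.076),('low',.034),('sock',.02)):
    s=(abs(L[:,2]-z)<.0025)&(L[:,0]<-.085)&(L[:,0]>-.2)&(L[:,1]<-.027)&(L[:,1]>-.057)
    print(n,s.sum(),np.percentile(L[s,0],[2,5,98]).round(4) if s.sum() else '')
    a=L[(abs(L[:,2]-z)<.0025)&(L[:,0]<-.085)&(L[:,0]>-.2)&(abs(L[:,1]+.042)<.03)]
    print('  y',np.percentile(a[:,1],[2,98]).round(4) if len(a) else '')
```

```text
[0.44104821 0.67632591 0.00850252] [-0.11179892  0.02211398  0.06405935] 11.77
13.05
14.99 [-0.65048453  0.35750947  0.1154979   1.57831055 -0.04210701  1.20792768
  0.21831172]
bracket 137 [-0.1244 -0.1236 -0.0857]
  y [-0.0609 -0.0258]
top 24 [-0.1118 -0.1116 -0.0854]
  y [-0.0546 -0.0303]
mid 129 [-0.1176 -0.117  -0.0858]
  y [-0.0588 -0.028 ]
low 94 [-0.1135 -0.1128 -0.0879]
  y [-0.0587 -0.0281]
sock 62 [-0.119  -0.1187 -0.0889]
  y [-0.0608 -0.0261]
```

View pics/s2.png

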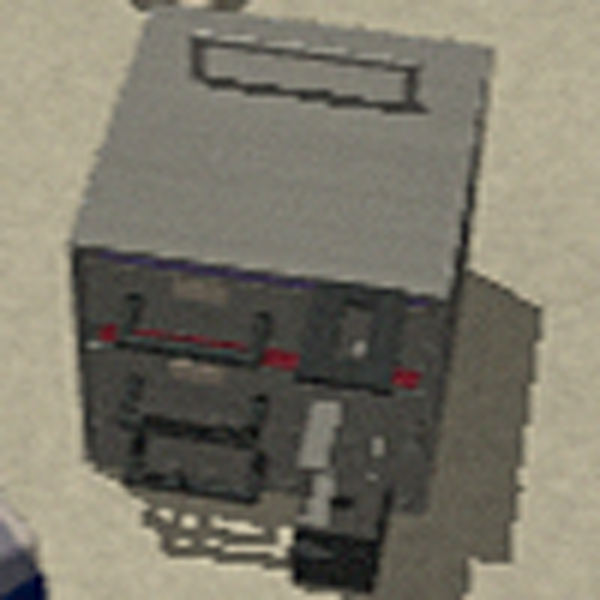

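The picture shows the top drawer flush under the bracket, whose slot is at (355,340); the middle tab is at (320,430) and the low tab at (320,500). From the depth, the top tab is in line, the middle hole is about 5.6 mm forward and the low hole about 1.5 mm forward. The foot block's front edge lands at -119 mm, as specified. Next I'll grasp the rod.

Run:
```python
from h import *
G=np.array([.482,.2825]);z=.166-.0187-DZ
ctrl.movel([*G,z],max_speed=.25);f0=F();print(f0,tm())
ctrl.close_gripper(70);s=get_state();print(F()-f0,s['width'],s['gripper_force'],tm())
p,d=vision.grab_frame('scene');a=p[200:290,340:440]
ctrl.movel([*G,z+.165],max_speed=.2);s=get_state();print(F()-f0,s['width'],tm())
p,d=vision.grab_frame('scene');np.savez('pics/s3.npz',p=p,d=d);b=p[140:260,330:430]
cv2.imwrite('pics/s3.png',np.hstack([cv2.resize(a,(400,400)),cv2.resize(b,(400,400),interpolation=cv2.INTER_CUBIC)]))
```

```text
[ 0.68908804 -0.20586222  0.76396588] 15.78
[-1.43888603  0.69355686  3.80629617] 0.012485616034488464 68.11171174049377 16.44
[-0.31407859  0.6108035  -2.27623271] 0.012333166778416373 17.47
```

View pics/s3.png

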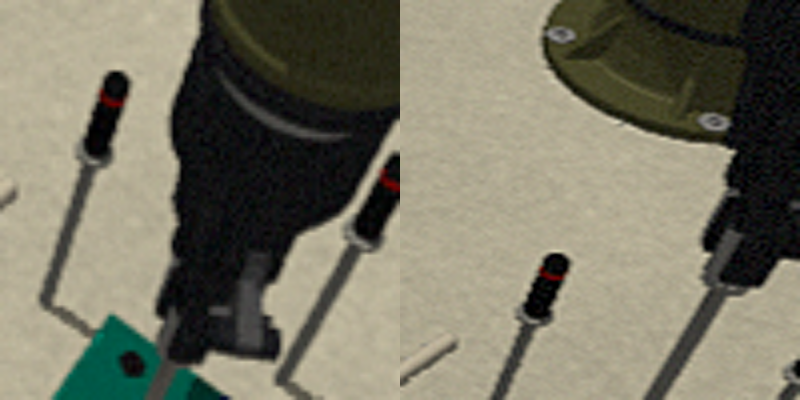

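The rod is held: the collar at (730,280) sits right under the fingertips and the shaft hangs straight. I'll carry it over the slot and measure its axis there.

```bash
echo 'TIPZ=-.1113  # rod tip minus reported TCP' >> h.py
python3 - <<'E'
from h import *
ctrl.movel(rk(-.097,-.042,.168-TIPZ),max_speed=.2);print(tm())
ctrl.movel(rk(-.097,-.042,.150-TIPZ),max_speed=.1)
s=get_state();print('tcp',inrk(s['tcp_pos']),tm(),F())
for c in('scene','top'):
    p,d=vision.grab_frame(c);np.savez(f'pics/{c}4.npz',p=p,d=d)
    P=cloud(c,d).reshape(-1,3);P=P[~np.isnan(P[:,0])];L=np.c_[(P[:,:2]-CTR)@T[:2,:2],P[:,2]]
    m=(np.hypot(L[:,0]+.097,L[:,1]+.042)<.02)&(L[:,2]>.143)&(L[:,2]<.30)
    for a in np.arange(.14,.30,.01):
        q=L[m&(L[:,2]>=a)&(L[:,2]<a+.01)]
        if len(q):print(c,a.round(2),len(q),q.min(0).round(4),q.mean(0).round(4),q.max(0).round(4))
    if c=='scene':cv2.imwrite('pics/s4.png',cv2.resize(p[150:250,225:325],(600,600),interpolation=cv2.INTER_CUBIC))
E
```

```text
19.04
tcp [-0.09721021 -0.04279211  0.26103209] 19.38 [0.35443851 0.51186758 0.27302032]
scene 0.15 13 [-0.1021 -0.0497  0.1503] [-0.1    -0.0466  0.1547] [-0.0979 -0.0428  0.16  ]
scene 0.16 11 [-0.1031 -0.0495  0.1619] [-0.1006 -0.046   0.165 ] [-0.099  -0.0426  0.1686]
scene 0.17 15 [-0.1021 -0.0489  0.17  ] [-0.1003 -0.0454  0.1748] [-0.0978 -0.0418  0.1795]
scene 0.18 10 [-0.1011 -0.0485  0.1815] [-0.1004 -0.046   0.1855] [-0.0987 -0.0436  0.1889]
scene 0.19 11 [-0.102  -0.0497  0.1903] [-0.0998 -0.0465  0.1952] [-0.0976 -0.0434  0.1995]
scene 0.2 13 [-0.1009 -0.0492  0.2001] [-0.1    -0.0461  0.205 ] [-0.098  -0.0429  0.2096]
scene 0.21 14 [-0.1017 -0.049   0.2101] [-0.0999 -0.0458  0.2152] [-0.0986 -0.0424  0.2198]
scene 0.22 15 [-0.1014 -0.0485  0.2202] [-0.0997 -0.0451  0.2252] [-0.0958 -0.0414  0.23  ]
scene 0.23 10 [-0.1026 -0.0493  0.2332] [-0.1003 -0.0463  0.2354] [-0.0963 -0.0438  0.2384]
scene 0.24 17 [-0.1024 -0.0493  0.24  ] [-0.1001 -0.0462  0.2454] [-0.0976 -0.043   0.25  ]
scene 0.25 14 [-0.1012 -0.0488  0.2509] [-0.1003 -0.0459  0.256 ] [-0.0986 -0.0426  0.2596]
scene 0.26 15 [-0.1022 -0.0484  0.2605] [-0.0999 -0.0453  0.2654] [-0.0988 -0.0421  0.2696]
scene 0.27 9 [-0.1014 -0.0481  0.2704] [-0.1002 -0.0451  0.2733] [-0.0992 -0.0418  0.2755]
scene 0.28 28 [-0.1083 -0.055   0.2814] [-0.1033 -0.0475  0.2842] [-0.0945 -0.038   0.2866]
scene 0.29 25 [-0.116  -0.054   0.2923] [-0.1091 -0.0446  0.2964] [-0.0901 -0.0326  0.2999]
```

View pics/s4.png

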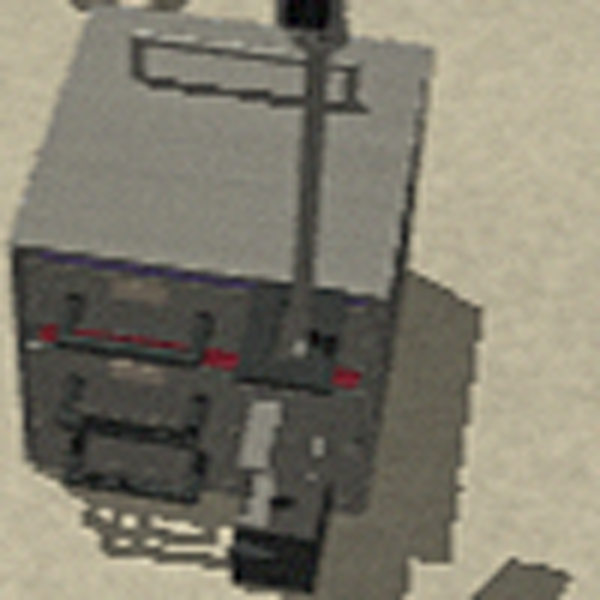

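The rod hangs vertical with its tip at z≈0.150. In the same scene view it sits about 2.5 mm to the -y side of the slot, bracket and tab centre line (picture (300,340), slot at (310,340)). I'll correct y and thread it with guarded steps.

```bash
cat >> h.py <<'E'
def tip(x,y,z,v=.08):
    ctrl.movel(rk(x,y,z-TIPZ),max_speed=v)
def down(x,y,z0,z1,f0,step=.003,lim=3.,v=.05):
    """lower tip in steps; stop when upward force exceeds lim; returns tip z reached, ok"""
    n=int(np.ceil((z0-z1)/step))
    for z in np.linspace(z0,z1,n+1)[1:]:
        tip(x,y,z,v);f=F()-f0
        if f[2]>lim or np.hypot(f[0],f[1])>6:
            print('touch at',round(z,4),f.round(2),tm());return z,False
    print('free to',round(z1,4),f.round(2),tm());return z1,True
E
python3 - <<'E'
from h import *
x,y=-.097,-.0395
tip(x,y,.146);ctrl.pause(.1);fs=[]
for _ in range(4):ctrl.pause(.05);fs.append(F())
f0=np.mean(fs,0);print(f0,np.std(fs,0),inrk(get_state()['tcp_pos']),tm());np.save('f0.npy',f0)
z,ok=down(x,y,.146,.124,f0,.004)
if ok:z,ok=down(x,y,.124,.104,f0,.0033)
E
```

```text
[ 0.32110439 -0.14726326 -0.44809062] [0.42239703 0.57170704 0.30249233] [-0.09702086 -0.03949054  0.25738298] 20.02
free to 0.124 [-0.5   0.42 -0.06] 21.52
free to 0.104 [ 0.4   0.14 -0.33] 23.27
```

Run:
```python
from h import *
f0=np.load('f0.npy');y=-.0395;x=-.097-.0056
tip(x,y,.104,.03);print((F()-f0).round(2))
tip(x,y,.079,.06);print((F()-f0).round(2))
z,ok=down(x,y,.079,.062,f0,.0025)
if not ok:
    for dx in(-.0025,.0025,-.005,.005):
        tip(x,y,.0785);tip(x+dx,y,.0785,.03)
        z,ok=down(x+dx,y,.0785,.0715,f0,.0025)
        if ok: print('mid at',dx);down(x+dx,y,.0715,.062,f0,.004);break
print(inrk(get_state()['tcp_pos']))
```

```text
[ 0.46  0.29 -0.44]
[ 1.15 -0.28 -0.75]
free to 0.062 [ 0.59 -0.64 -0.21] 25.93
[-0.10258656 -0.03954258  0.17312353]
```

Run:
```python
from h import *
f0=np.load('f0.npy');y=-.0395;x=-.097-.0015
tip(x,y,.062,.03);print((F()-f0).round(2))
tip(x,y,.037,.06);print((F()-f0).round(2))
z,ok=down(x,y,.037,.026,f0,.0025)
if not ok:
    for dx in(-.0025,.0025,-.005,.005):
        tip(x,y,.0365);tip(x+dx,y,.0365,.03)
        z,ok=down(x+dx,y,.0365,.0295,f0,.0025)
        if ok: print('low at',dx);x+=dx;down(x,y,.0295,.026,f0,.004);break
if ok:
    x=-.097;tip(x,y,.026,.03);print((F()-f0).round(2))
    z,ok=down(x,y,.026,.010,f0,.0025)
print(inrk(get_state()['tcp_pos']),get_state()['width'])
r=drawer();p=r[2];cv2.imwrite('pics/s5.png',cv2.resize(p[150:250,225:325],(600,600),interpolation=cv2.INTER_CUBIC))
```

```text
[-3.08 -0.74 -0.07]
[-4.56 -0.89 -2.76]
free to 0.026 [-4.01 -1.36 -0.58] 28.02
[-4.34 -0.42 -0.96]
free to 0.01 [-3.76 -1.12  0.29] 30.02
[-0.09700394 -0.03956377  0.12117234] 0.01225334986678616
```

View pics/s5.png

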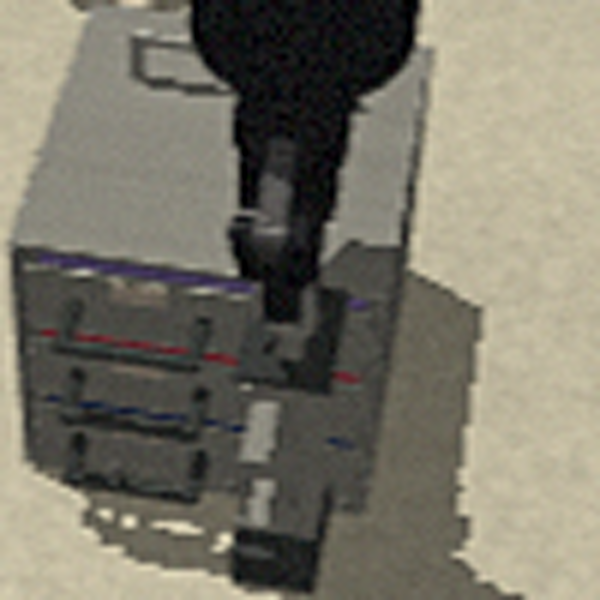

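The rod is through the bracket and all three tabs, with its tip in the socket, and the collar at (290,345) is just above the bracket. I'll seat the collar gently, release and check.

Run:
```python
from h import *
f0=np.load('f0.npy');y=-.0395;x=-.097
z,ok=down(x,y,.010,.0035,f0,.001,lim=2.5,v=.02)
print(get_state()['width'],get_state()['contact_force'])
if not ok:
    ctrl.ungrasp();print(tm(),F()-f0)
    t=get_state()['tcp_pos'];ctrl.movel([t[0],t[1],t[2]+.15],max_speed=.15)
    ctrl.movel([t[0],t[1]+.0,t[2]+.19],max_speed=.2)
    print(tm())
    p,d=vision.grab_frame('scene');cv2.imwrite('pics/s6.png',cv2.resize(p[140:260,215:335],(600,600),interpolation=cv2.INTER_CUBIC))
    P=cloud('scene',d).reshape(-1,3);P=P[~np.isnan(P[:,0])];L=np.c_[(P[:,:2]-CTR)@T[:2,:2],P[:,2]]
    for n,zz in(('bracket',.138),('top',.118),('mid',.076),('low',.034)):
        s=(abs(L[:,2]-zz)<.0025)&(L[:,0]<-.085)&(L[:,0]>-.2)&(L[:,1]<-.027)&(L[:,1]>-.057)
        print(n,s.sum(),np.percentile(L[s,0],[2,5]).round(4) if s.sum() else '')
    q=L[(np.hypot(L[:,0]+.097,L[:,1]+.043)<.012)&(L[:,2]>.136)&(L[:,2]<.21)]
    for a in np.arange(.136,.21,.006):
        k=q[(q[:,2]>=a)&(q[:,2]<a+.006)]
        if len(k):print(a.round(3),len(k),k.mean(0).round(4),k.max(0)[2].round(4))
```

```text
touch at 0.0054 [-3.95 -1.62  5.04] 31.32
0.01269687430358655 [1.44798891 3.76798101 4.59190355]
32.02 [ 0.37422448 -0.1387701  -0.0587326 ]
33.52
bracket 127 [-0.1247 -0.1242]
top 25 [-0.1151 -0.1145]
mid 103 [-0.115 -0.114]
low 92 [-0.1138 -0.1131]
0.136 35 [-0.1008 -0.0434  0.1393] 0.1419
0.142 14 [-0.1033 -0.0438  0.1446] 0.1479
0.148 11 [-0.1021 -0.0422  0.1511] 0.1539
0.154 13 [-0.1024 -0.0436  0.1569] 0.1592
0.16 15 [-0.1017 -0.0422  0.1634] 0.1659
0.166 11 [-0.1021 -0.0437  0.169 ] 0.1718
0.172 12 [-0.102  -0.0446  0.1753] 0.1777
0.178 11 [-0.1026 -0.0428  0.1813] 0.1838
0.184 13 [-0.1023 -0.0431  0.1876] 0.19
0.19 22 [-0.0978 -0.0424  0.1917] 0.1936
```

View pics/s6.png

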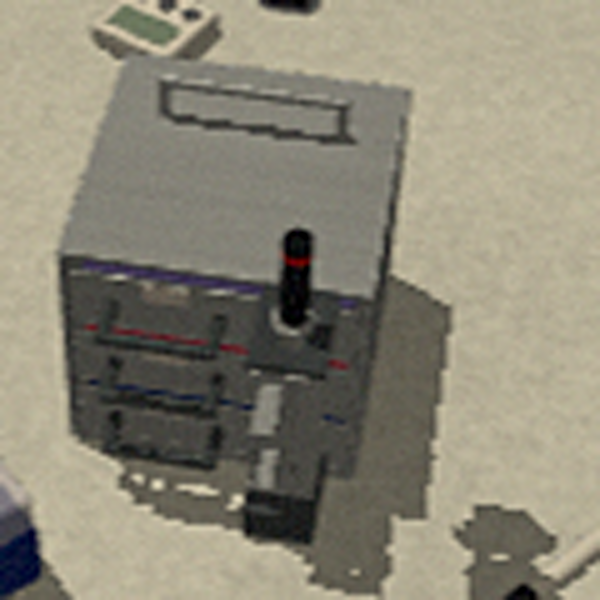

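The collar is flat on the bracket at (292,325). The grip top is at z≈0.1925, against 0.192 expected. The rod is upright and free, and all three drawers are locked within clearance. I'm handing it in.

```bash
python3 -c "
from h import *
print(tm(),ticket.close_job())"
```

```text
the job is handed in; nothing more can be done
33.58 None
```

The job is handed in after 33.6 s: the top drawer is pushed in, and the locking rod is threaded through the bracket and all three tabs into the foot socket, seated on its collar and released; in the last depth picture the tabs read about 1.5–3 mm forward of the rod line, and I left them there.

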